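# Set out one fresh paste cup from the nested stack

### The job

Set out a fresh paste cup: lift only the top cup off the stack of three nested blue cups and stand it upright near the middle of the round black rubber mat, setting it down rather than dropping it. The other two blue cups must stay nested where they stand, without the next one being pulled up.

Things in the scene. Friction and masses are not known exactly. Their poses are not given: they have to be found in the camera images.
- blue_top: Top one of three blue plastic cups with white rims, nested upright in a stack 130 mm high. A cup: round, open, 70 mm high, 60 g, foot 36 mm diameter, tapering out to a shoulder at 40 mm height; above it a straight collar, 58 mm outer diameter, 40 to 70 mm up. Only it shows above the next rim: grip across it, fingertips above that rim. Origin: centre of the foot's underside; z up.
- blue_mid: Middle blue cup, same shape and origin. Each cup's shoulder rests on the rim of the cup below, 30 mm higher than that cup, with 2 mm sideways play; nothing jams. This one's rim is 100 mm above the bench; it must stay nested in the lowest cup.
- blue_low: Lowest blue cup, same shape and origin, standing loose on the bench. A stack of two yellow cups of the same shape stands elsewhere and is no part of the job; either stack may be the one on the left.
- rubber_mat: Round flat black rubber mat, 120 mm diameter, 5 mm thick, fixed to the brown cutting board that covers the right of the bench. Origin: centre of its underside, 3 to 4 mm above the bench (its top face is 5 mm above the origin); z up.

How it is judged:
By the outcome, as a careful person would: the job done as asked, in the order asked, and still so for the second after the job is handed in, with the robot touching nothing.
It also fails if it takes over 42 s, if anything falls off the work surface, if the arm or the gripper's body presses on something with over 40 N, if the wrist force passes 120 N, or if a joint passes its speed limit or range.

### The arm

A 6-joint arm with a two-finger parallel gripper is mounted at the origin on a cart in front of the work surface, level with it; the furniture and walls round the work are solid. World frame = base frame: x ahead of the robot, y to its left, z up, the work surface at z = 0. Lengths are in m, angles in degrees, forces in N, time in s.
With the tool pointing down it reaches from about 0.275 to 0.75 m from the base axis. Payload 10.2 kg.
Tool frame: the origin (TCP) lies on the mounting face of the last link; the fingertips stand 166 mm ahead of it and the grasp point (between the pads) lies 147 mm ahead of it; z points along the fingers, y is the line along which they close (so a half turn about z gives the same grasp; the last joint's range is limited). The gripper opens to 88 mm and grips with 3 to 60 N. Pads are 18 mm wide; open, the fingers measure 123 mm over their backs; the gripper's body (75 mm by 187 mm) begins 45 mm behind the grasp point.
Start: joints at [-88.201, 17.928, 85.812, -0, 76.261, -12.8], TCP at [0.132, -0.508, 0.405] pointing down, gripper open.
Joint ranges: [-168.41, 168.41], [-55.51, 124.54], [10.69, 146.95], [-70.63, 250.63], [1, 178], [-165.06, 165.06]. Speed limits (degrees/s): [136.94, 136.94, 172.46, 180, 180, 180].

### API

Orientations are given as [roll, pitch, yaw] about the fixed x, y, z axes, in that order (R = Rz(yaw) Ry(pitch) Rx(roll)).
In Python, from cell import robot, order, read_camera, observe gives the robot as it stands (robot), with the cameras as plain functions, the readings as plain functions and the job (order).
- The arm moves only by the shell command python3 shift.py 'ROWS'. ROWS is a JSON list that holds a single list of rows (three levels of brackets), with 1 to 10 rows, each of 7 numbers: a rotation vector rx, ry, rz in normalised numbers (1 is 90 degrees), then dx, dy, dz in normalised numbers (1 is 0.5 m), then the finger opening in m; each row is the pose to reach, as a shift and turn from the pose commanded when the command began, along the tool's axes at that moment; what a row does not reach only later rows make up. A row lasts 1/10 s, in which the tool goes at most 0.05 m and 8.59 degrees, less where a joint would pass 70% of its speed; a pose out of reach is approached as far as the arm can. The fingers move at their own pace and stop on an object; the grip force is fixed at half the most. Time passes only in rows, so rows that do not move let the fingers close. It prints the time, the measured TCP pose, the force, the opening and the grip force at its end. Shift and turn numbers lie between -1 and 1, and a call with a number outside is refused. Input that does not fit is refused with a message, and nothing moves.
- observe(): the state, without advancing time (a new reading comes with each control period).
- read_camera(name): name is "scene" or "side" or "wrist"; returns a dict with "image" (420x560x3 uint8, blue, green, red), "mtx" (3x3 intrinsics, pixels), "k1" (the pictures are not rectified: a ray, as slopes to the right and down, at radius r is drawn at 1 + k1 r^2 times it, then the intrinsics apply), "view" (4x4, takes a point from world to camera coordinates). Camera axes: x right, y down, z forward; pixel columns grow to the right and rows downward; lengths in m; the calibration is good to about 2 mm. A picture is of the moment at which its call begins. There is no depth.
- order.sign_off(): hands the job in; it is judged then, once.
The state is a dict: "clock": time; "qpos": joint angles; "joint_vel": joint speeds; "joint_efforts": joint torques, N m; "tcp_pos": TCP position; "tool_rot": TCP orientation; "wrist_force": force on the tool from outside, world axes, zero at the start; "ft_torque": the same for the moment, N m; "opening": finger opening in m; "grasp_force": force on a finger pad.
Only numpy, scipy, OpenCV 4.12 (cv2) and the standard library are available. Lean on these libraries where they do the work, as an engineer would, in place of code of your own. Each camera call takes 0.05 s, during which the arm holds its last target. There are 200 camera calls.

## Working session

There is one attempt and no reset: what is moved stays moved. The work goes in short steps, Python scripts to look and compute and a shell command to move; the robot and the scene stay as the last step left them, time stands still between calls to the robot, and variables do not carry over. Pictures are saved under pics/ and viewed, at most 10 in all, crops included, and the job is handed in when it is done.

```bash
ls; mkdir -p pics; python3 - <<'E'
from cell import robot, order, read_camera, observe
import cv2,numpy as np
ims=[]
for n in("scene","side"):
    c=read_camera(n); cv2.imwrite(f"pics/{n}0.png",c["image"]); np.savez(f"{n}0.npz",**c)
    print(n,np.round(c["view"],3).tolist(),c["mtx"].tolist(),c["k1"])
s=observe(); print(s["clock"],s["tcp_pos"],s["tool_rot"],s["opening"])
E
```

```text
cell.py
pics
shift.py
scene [[-0.873, -0.487, -0.02, 0.393], [-0.328, 0.619, -0.714, 0.289], [0.36, -0.617, -0.7, 0.876], [0.0, 0.0, 0.0, 1.0]] [[426.9671759631791, 0.0, 278.9689390585879], [0.0, 426.9671759631791, 202.00436137592928], [0.0, 0.0, 1.0]] -0.012736040800990629
side [[-0.793, -0.609, 0.011, 0.347], [-0.272, 0.339, -0.9, 0.24], [0.545, -0.717, -0.435, 0.837], [0.0, 0.0, 0.0, 1.0]] [[414.77976984208567, 0.0, 279.6222164188634], [0.0, 414.77976984208567, 215.37271040777165], [0.0, 0.0, 1.0]] 0.007601861755824091
0.1 [ 0.13232457 -0.5080261   0.40423831] [-1.79937971e+02 -1.52795706e-02  1.46000588e+01] 0.08795908006158613
```

View pics/scene0.png

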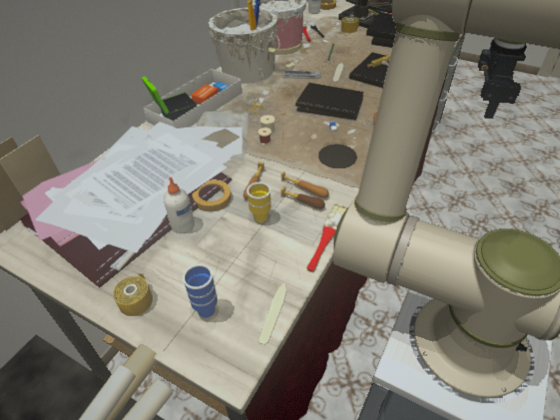

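View pics/side0.png

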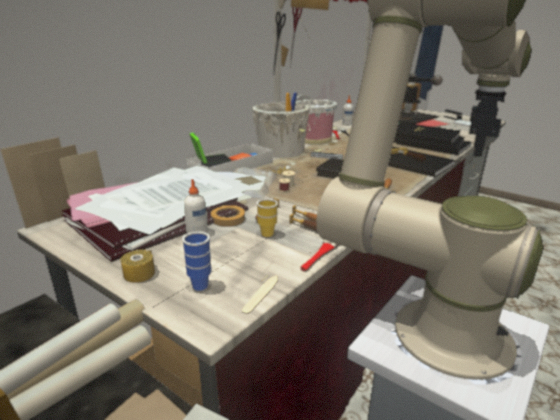

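The scene view shows the blue stack at about (201,290), the mat at (338,156) and the yellow stack at (260,203). In the side view the blue stack is at (198,262), and the arm seems to hide the mat. I'll zoom in on the stack and compute masks.

```bash
cat > h.py <<'E'
import numpy as np,cv2
def ray(c,uv):
    m=c["mtx"];d=np.array([(uv[0]-m[0,2])/m[0,0],(uv[1]-m[1,2])/m[1,1]]);u=d.copy()
    for _ in range(9): u=d/(1+c["k1"]*(u@u))
    V=c["view"];R=V[:3,:3];v=R.T@np.array([*u,1]);return -R.T@V[:3,3],v/np.linalg.norm(v)
def onz(c,uv,z):
    o,v=ray(c,uv);return o+v*(z-o[2])/v[2]
def tri(c1,a,c2,b):
    o,v=ray(c1,a);p,w=ray(c2,b);s=np.linalg.lstsq(np.c_[v,-w],p-o,rcond=None)[0]
    A,B=o+s[0]*v,p+s[1]*w;return (A+B)/2,np.linalg.norm(A-B)
def proj(c,P):
    q=c["view"][:3,:3]@np.asarray(P)+c["view"][:3,3];x=q[:2]/q[2];x=x*(1+c["k1"]*(x@x))
    return x*c["mtx"][0,0]+c["mtx"][:2,2]
def big(mask):
    n,l,s,_=cv2.connectedComponentsWithStats(mask.astype(np.uint8));i=1+s[1:,4].argmax();return l==i,s[i]
E
python3 - <<'E'
from h import *
cs=[dict(np.load(f"{n}0.npz")) for n in("scene","side")]
out=[]
for c,(x,y) in zip(cs,((170,250),(165,220))):
    im=c["image"];hsv=cv2.cvtColor(im,cv2.COLOR_BGR2HSV)
    m,s=big((hsv[...,0]>100)&(hsv[...,0]<128)&(hsv[...,1]>90)&(np.arange(560)[None]<240)&(np.arange(420)[:,None]>210)); print("blue",s)
    out.append(cv2.resize(im[y:y+80,x:x+60],None,fx=6,fy=6,interpolation=cv2.INTER_CUBIC))
cv2.imwrite("pics/crop.png",np.hstack(out))
im=cs[0]["image"]; m,s=big((im.max(2)<60)&(np.abs(np.arange(560)[None]-338)<26)&(np.abs(np.arange(420)[:,None]-156)<22))
e=cv2.fitEllipse(cv2.findContours(m.astype(np.uint8),0,1)[0][0]);print("mat",s,e,onz(cs[0],e[0],.0085))
for a in(s[0]-.5,s[0]+s[2]-.5): print(onz(cs[0],(a,e[0][1]),.0085))
print("mat in side",proj(cs[1],onz(cs[0],e[0],.0085)))
E
```

```text
blue [187 267  23  19 324]
blue [187 267  23  23 339]Traceback (most recent call last):
  File "<stdin>", line 9, in <module>
  File "h.py", line 15, in big
    n,l,s,_=cv2.connectedComponentsWithStats(mask.astype(np.uint8));i=1+s[1:,4].argmax();return l==i,s[i]
                                                                        ~~~~~~~~~~~~~~^^
ValueError: attempt to get argmax of an empty sequence
```

View pics/crop.png

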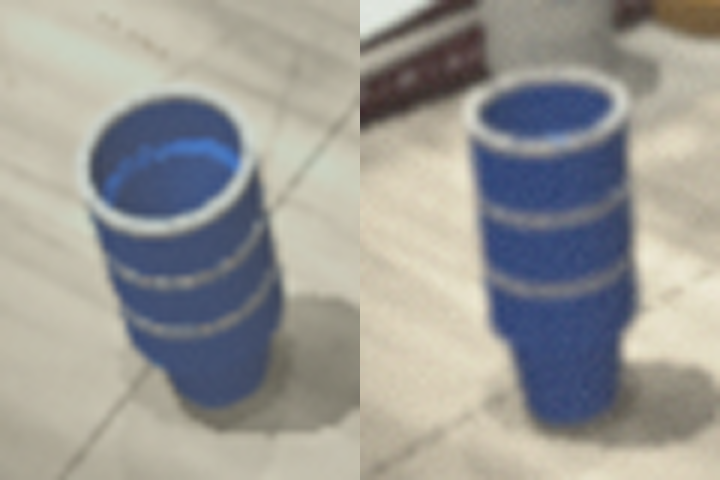

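The crop shows the rim ellipse centred at about (198,276) in the scene view and (196,238) in the side view, with the two lower rims visible as bands. Next I'll fit the opening and measure the mat.

```bash
python3 - <<'E'
from h import *
cs=[dict(np.load(f"{n}0.npz")) for n in("scene","side")]
ce=[]
def comp(m,seed):
    n,l=cv2.connectedComponents(m.astype(np.uint8));m=(l==l[seed[1],seed[0]]).astype(np.uint8)
    k=max(cv2.findContours(m,cv2.RETR_EXTERNAL,cv2.CHAIN_APPROX_NONE)[0],key=len);return k,cv2.fitEllipse(cv2.convexHull(k)) 
for c,sd in zip(cs,((198,276),(196,237))):
    im=c["image"].astype(int); k,e=comp(im[...,0]-im[...,2]>35,sd);ce.append(e[0]);print(len(k),cv2.boundingRect(k),e)
P,g=tri(cs[0],ce[0],cs[1],ce[1]);print("rim",P,g)
for c,e in zip(cs,ce): print(onz(c,e,.13))
im=cs[0]["image"];g=cv2.cvtColor(im,6);print(g[156,310:366],g[130:180,338])
k,e=comp(g<75,(338,156));b=cv2.boundingRect(k);print("mat",b,e,onz(cs[0],e[0],.0085))
for a in(b[0]-.5,b[0]+b[2]-.5): print(onz(cs[0],(a,e[0][1]),.0085))
print("mat in side",proj(cs[1],onz(cs[0],e[0],.0085)))
E
```

```text
59 (187, 267, 23, 19) ((197.70245361328125, 276.4571533203125), (18.2762393951416, 24.01767349243164), 68.03014373779297)
42 (186, 234, 21, 10) ((196.04306030273438, 238.37156677246094), (9.033822059631348, 19.602336883544922), 86.24563598632812)
rim [0.52392794 0.19657786 0.12461721] 0.0008785309242569812
[0.52111577 0.1996558  0.13      ]
[0.5160569  0.20258154 0.13      ]
[139 138 136 136 136 137 134 131 105  67  63  64  66  65  64  63  65  64
  64  65  63  62  63  63  64  64  62  63  64  65  65  63  64  63  64  64
  64  61  62  64  61  62  63  63  61  59  69 113 130 128 127 126 127 129
 128 129] [123 123 123 124 121 124 125 126 124 124 127 128 126 111  76  62  62  61
  62  63  62  63  63  62  64  63  64  64  63  65  65  65  66  68  64  66
  66  69 111 139 140 140 141 140 139 146 153 154 153 155]
mat (319, 145, 38, 23) ((337.26318359375, 156.00003051757812), (23.333166122436523, 37.454505920410156), 94.04186248779297) [ 0.48389341 -0.42799049  0.0085    ]
[ 0.53471426 -0.40131117  0.0085    ]
[ 0.43191898 -0.45528847  0.0085    ]
mat in side [345.73747916 202.12813826]
```

The rim triangulates to about (0.52, 0.199, 0.125–0.13), and the mat is at (0.484, -0.428), about 116 mm across, so both fit. I'll move toward the mat along tool x and use the wrist camera for mat height on the way.

Units first: shifts go in shares of 0.5 m and turns go in shares of 90 degrees. So 0.19 m / 0.5 = 0.38, 0.15 m / 0.5 = 0.3.

```bash
python3 shift.py '[[[0,0,0,0.1,0,0,0.088],[0,0,0,0.2,0,0,0.088],[0,0,0,0.3,0,0,0.088],[0,0,0,0.38,0,0,0.088],[0,0,0,0.38,0,0,0.088],[0,0,0,0.38,0,0,0.088]]]'; python3 - <<'E'
from cell import robot, order, read_camera, observe
from h import *
c=read_camera("wrist");np.savez("w1.npz",**c);cv2.imwrite("pics/w1.png",c["image"])
V=c["view"];print(-V[:3,:3].T@V[:3,3],V[2,:3],proj(c,[.484,-.428,.0085]))
s=dict(np.load("scene0.npz"))
for n,p in(("bottle",(183,230)),("yellow",(260,222)),("tape",(212,195))):print(n,onz(s,p,0))
E
```

```text
clock: 0.7
tcp_pos: [0.3166, -0.4599, 0.4043]
tool_rot: [-180.0, 0.0, 14.7]
wrist_force: [0.5, -0.3, -0.1]
opening: 0.0883
grasp_force: 0.0
[ 0.39835635 -0.43884506  0.38333531] [-0.3147933  -0.08071486 -0.9457221 ] [291.95810268  22.04728585]
bottle [0.71879317 0.03308102 0.        ]
yellow [ 5.55647584e-01 -8.62282540e-02  1.11022302e-16]
tape [ 0.72933287 -0.11159153  0.        ]
```

View pics/w1.png

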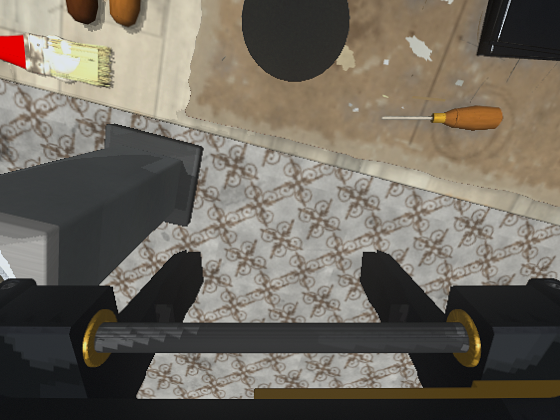

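The wrist view shows the mat at (296,25), cut off by the top edge, with the fingers at the bottom. I'll take two more places ahead to see it whole.

Converted, 0.06 m / 0.5 = 0.12, 0.05 m / 0.5 = 0.1.

```bash
cat > mat.py <<'E'
import sys
from cell import robot, order, read_camera, observe
from h import *
c=read_camera("wrist");np.savez(sys.argv[1]+".npz",**c);cv2.imwrite(f"pics/{sys.argv[1]}.png",c["image"])
p=proj(c,[.484,-.428,.0085]);g=cv2.cvtColor(c["image"],6)
n,l=cv2.connectedComponents((g<75).astype(np.uint8));m=(l==l[int(p[1]),int(p[0])]).astype(np.uint8)
k=max(cv2.findContours(m,0,1)[0],key=len);e=cv2.fitEllipse(k);print(p,cv2.boundingRect(k),e,onz(c,e[0],.0085))
np.save(sys.argv[1]+"_e.npy",e[0])
E
python3 shift.py '[[[0,0,0,0.1,0,0,0.088],[0,0,0,0.12,0,0,0.088],[0,0,0,0.12,0,0,0.088],[0,0,0,0.12,0,0,0.088]]]'; python3 mat.py w2
python3 shift.py '[[[0,0,0,0.1,0.04,0,0.088],[0,0,0,0.2,0.04,0,0.088],[0,0,0,0.2,0.04,0,0.088],[0,0,0,0.2,0.04,0,0.088]]]'; python3 mat.py w3
python3 - <<'E'
from h import *
L=[(dict(np.load(f+".npz")),np.load(f+"_e.npy")) for f in("w2","w3")]
s=(dict(np.load("scene0.npz")),(337.26,156.0))
for a,b in((L[0],L[1]),(L[0],s),(L[1],s)):print(tri(*a,*b))
E
```

```text
clock: 1.15
tcp_pos: [0.3731, -0.4456, 0.4046]
tool_rot: [-180.0, 0.0, 14.5]
wrist_force: [-0.7, -0.0, -0.0]
opening: 0.0881
grasp_force: 0.0
[290.55305334  79.47974709] (243, 22, 102, 110) ((293.372802734375, 76.81222534179688), (100.84751892089844, 109.22042083740234), 5.196173191070557) [ 0.48756673 -0.43041129  0.0085    ]
clock: 1.6
tcp_pos: [0.4758, -0.4395, 0.4043]
tool_rot: [-180.0, 0.0, 14.6]
wrist_force: [-0.1, 0.3, -0.2]
opening: 0.0881
grasp_force: 0.0
[274.20313366 165.87918989] (231, 117, 93, 93) ((276.99114990234375, 163.19874572753906), (91.14602661132812, 92.35221862792969), 104.64437103271484) [ 0.48819606 -0.43056829  0.0085    ]
(array([ 0.48777041, -0.43054331,  0.00623339]), np.float64(0.00019620817976651397))
(array([ 0.48644521, -0.43085034,  0.00588412]), np.float64(0.002805680187622524))
(array([ 0.4864225 , -0.43127396,  0.0050434 ]), np.float64(0.0025194796401112373))
```

Converted, -0.45 m / 0.5 = -0.9, 0.05 m / 0.5 = 0.1.

```bash
python3 shift.py '[[[0,0,0,0.02,-0.09,0,0.088],[0,0,0,0.04,-0.18,0,0.088],[0,0,0,0.06,-0.27,0,0.088],[0,0,0,0.08,-0.36,0,0.088],[0,0,0,0.1,-0.45,0,0.088],[0,0,0,0.12,-0.54,0,0.088],[0,0,0,0.14,-0.63,0,0.088],[0,0,0,0.16,-0.72,0,0.088],[0,0,0,0.18,-0.81,0,0.088],[0,0,0,0.2,-0.9,0,0.088]]]'; python3 shift.py '[[[0,0,0,0.02,-0.09,0,0.088],[0,0,0,0.04,-0.18,0,0.088],[0,0,0,0.05,-0.27,0,0.088],[0,0,0,0.054,-0.316,0,0.088],[0,0,0,0.054,-0.316,0,0.088],[0,0,0,0.054,-0.316,0,0.088]]]'
cat > rim.py <<'E'
import sys
from cell import robot, order, read_camera, observe
from h import *
c=read_camera("wrist");np.savez(sys.argv[1]+".npz",**c);cv2.imwrite(f"pics/{sys.argv[1]}.png",c["image"])
p=proj(c,[.52,.2,.128]);im=c["image"].astype(int)
# seed at the opening's centre; inside of the cup is all blue, bounded by the white rim
n,l=cv2.connectedComponents((im[...,0]-im[...,2]>35).astype(np.uint8));m=(l==l[int(p[1]),int(p[0])]).astype(np.uint8)
k=max(cv2.findContours(m,0,1)[0],key=len);e=cv2.fitEllipse(cv2.convexHull(k));print(p,cv2.boundingRect(k),e,onz(c,e[0],.13))
np.save(sys.argv[1]+"_e.npy",e[0])
E
python3 rim.py r1
```

```text
clock: 2.65
tcp_pos: [0.4581, 0.0219, 0.4052]
tool_rot: [180.0, -0.0, 14.4]
wrist_force: [0.4, -0.0, 0.4]
opening: 0.0878
grasp_force: 0.0
clock: 3.25
tcp_pos: [0.4456, 0.1799, 0.4049]
tool_rot: [180.0, -0.0, 14.5]
wrist_force: [-0.5, 0.3, 0.3]
opening: 0.0878
grasp_force: 0.0
[279.90959694 114.21063112] (251, 79, 62, 65) ((281.66455078125, 111.22881317138672), (61.429847717285156, 65.37432098388672), 174.66213989257812) [0.52264992 0.19920645 0.13      ]
```

View pics/r1.png

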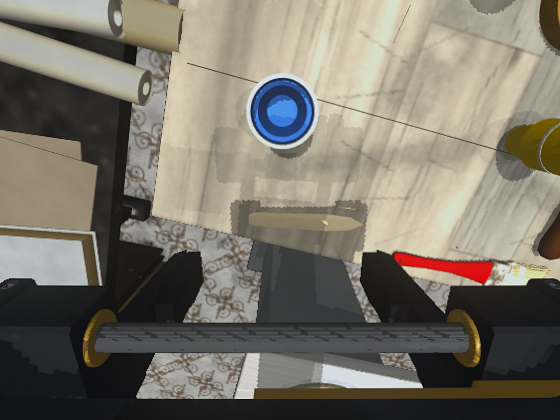

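The top cup's rim is at (282,112), seen from nearly above. The rolls at top left, ending at (145,90), could be near the gripper, so I'll triangulate their ends while taking a second rim view.

Converted, 0.07 m / 0.5 = 0.14, 0.04 m / 0.5 = 0.08.

```bash
python3 shift.py '[[[0,0,0,0.08,0,0,0.088],[0,0,0,0.14,0,0,0.088],[0,0,0,0.14,0,0,0.088],[0,0,0,0.14,0,0,0.088]]]'; python3 rim.py r2
python3 - <<'E'
from h import *
from cell import robot, order, read_camera, observe
L=[(dict(np.load(f+".npz")),np.load(f+"_e.npy")) for f in("r1","r2")]
s=(dict(np.load("scene0.npz")),(197.70,276.46));d=(dict(np.load("side0.npz")),(196.04,238.37))
for a,b in((L[0],L[1]),(L[0],s),(L[1],s),(L[0],d),(L[1],d)):print(tri(*a,*b))
print("roll",tri(L[0][0],(145,87),s[0],(152,355)),tri(s[0],(152,355),d[0],(147,338)))
print("roll2",tri(L[0][0],(116,20),s[0],(128,398)))
E
```

```text
clock: 3.7
tcp_pos: [0.5137, 0.1973, 0.4043]
tool_rot: [180.0, 0.1, 14.5]
wrist_force: [-0.6, 0.7, -0.9]
opening: 0.0879
grasp_force: 0.0
[279.92596652 196.30037741] (253, 167, 57, 54) ((281.5362854003906, 193.23681640625), (54.63987350463867, 57.039371490478516), 89.31281280517578) [0.52367795 0.19946708 0.13      ]
(array([0.52257695, 0.19918227, 0.12611967]), np.float64(9.29349407241133e-07))
(array([0.52240623, 0.19894961, 0.12810095]), np.float64(0.0006429185727227234))
(array([0.52272145, 0.19885247, 0.12747362]), np.float64(0.0009639378828211683))
(array([0.5220799 , 0.19857755, 0.12609044]), np.float64(0.0015649233883982335))
(array([0.52206166, 0.19853254, 0.12589151]), np.float64(0.0015168106669707))
roll (array([0.51781441, 0.34583331, 0.06128652]), np.float64(0.02252593628796568)) (array([ 0.64458236,  0.28835641, -0.16632193]), np.float64(0.010742699706287622))
roll2 (array([ 0.56829871,  0.42081171, -0.04028763]), np.float64(0.010788154185917114))
```

The rim centre is consistently (0.5225, 0.199, ~0.127) against a nominal 0.130, and the rolls lie well clear. I'll descend until the fingertips are at about 0.105, above the next rim at 0.100.

```bash
python3 shift.py '[[[0,0,0,0.018,0,0,0.088],[0,0,0,0.018,0,0.08,0.088],[0,0,0,0.018,0,0.15,0.088],[0,0,0,0.018,0,0.2,0.088],[0,0,0,0.018,0,0.23,0.088],[0,0,0,0.018,0,0.25,0.088],[0,0,0,0.018,0,0.266,0.088],[0,0,0,0.018,0,0.266,0.088],[0,0,0,0.018,0,0.266,0.088]]]'
python3 - <<'E'
from cell import robot, order, read_camera, observe
from h import *
c=read_camera("side");a=c["image"][150:330,110:310]
w=read_camera("wrist")["image"]
cv2.imwrite("pics/g1.png",np.hstack([cv2.resize(a,(467,420)),cv2.resize(w,(333,250)).repeat(1,0) if 0 else cv2.copyMakeBorder(cv2.resize(w,(333,250)),0,170,0,0,0)]))
E
```

```text
clock: 4.65
tcp_pos: [0.5223, 0.2011, 0.2724]
tool_rot: [180.0, -0.1, 14.6]
wrist_force: [-0.2, 0.2, 0.2]
opening: 0.0878
grasp_force: 0.0
```

View pics/g1.png

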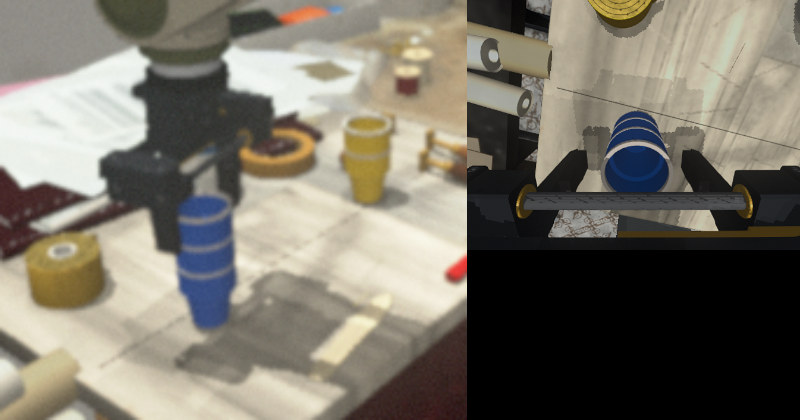

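The fingers straddle the top cup with clearance on both sides, and no contact force is showing. I'll trim y by 2 mm and close.

Converted, 0.002 m / 0.5 = 0.004.

```bash
python3 shift.py '[[[0,0,0,0,0.004,0,0.07],[0,0,0,0,0.004,0,0.062],[0,0,0,0,0.004,0,0.056],[0,0,0,0,0.004,0,0.05],[0,0,0,0,0.004,0,0.05],[0,0,0,0,0.004,0,0.05],[0,0,0,0,0.004,0,0.05]]]'
```

```text
clock: 5.45
tcp_pos: [0.5227, 0.1992, 0.2718]
tool_rot: [-180.0, -0.0, 14.6]
wrist_force: [1.2, 1.6, 1.1]
opening: 0.0569
grasp_force: 30.0
```

Gripped at about 57 mm with 30 N. Now a slow lift.

Converted, -0.12 m / 0.5 = -0.24, -0.08 m / 0.5 = -0.16.

```bash
python3 shift.py '[[[0,0,0,0,0,-0.01,0.05],[0,0,0,0,0,-0.03,0.05],[0,0,0,0,0,-0.056,0.05],[0,0,0,0,0,-0.084,0.05],[0,0,0,0,0,-0.12,0.05],[0,0,0,0,0,-0.16,0.05],[0,0,0,0,0,-0.2,0.05],[0,0,0,0,0,-0.24,0.05],[0,0,0,0,0,-0.24,0.05]]]'
python3 - <<'E'
from cell import robot, order, read_camera, observe
from h import *
o=[]
for n,(x,y) in(("scene",(120,170)),("side",(120,140))):
    c=read_camera(n);o.append(cv2.resize(c["image"][y:y+200,x:x+190],(399,420)))
cv2.imwrite("pics/l1.png",np.hstack(o))
E
```

```text
clock: 6.35
tcp_pos: [0.5226, 0.1992, 0.3952]
tool_rot: [180.0, -0.3, 14.6]
wrist_force: [0.4, 0.4, -0.8]
opening: 0.0569
grasp_force: 30.0
```

View pics/l1.png

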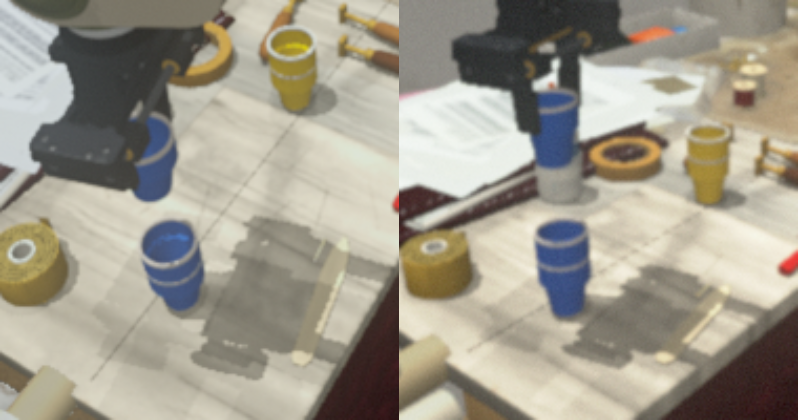

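Only the top cup came up; the other two stay nested, with the held cup at about (155,155) left and (555,130) right. Now I'll carry it to above the mat.

Converted, 0.365 m / 0.5 = 0.73, 0.325 m / 0.5 = 0.65.

```bash
python3 shift.py '[[[0,0,0,-0.012,0.04,0,0.05],[0,0,0,-0.032,0.1,0,0.05],[0,0,0,-0.056,0.17,0,0.05],[0,0,0,-0.08,0.25,0,0.05],[0,0,0,-0.106,0.33,0,0.05],[0,0,0,-0.132,0.41,0,0.05],[0,0,0,-0.158,0.49,0,0.05],[0,0,0,-0.184,0.57,0,0.05],[0,0,0,-0.21,0.65,0,0.05],[0,0,0,-0.236,0.73,0,0.05]]]' && python3 shift.py '[[[0,0,0,-0.026,0.08,0,0.05],[0,0,0,-0.052,0.16,0,0.05],[0,0,0,-0.078,0.24,0,0.05],[0,0,0,-0.1,0.31,0,0.05],[0,0,0,-0.12,0.37,0,0.05],[0,0,0,-0.136,0.42,0,0.05],[0,0,0,-0.146,0.452,0,0.05],[0,0,0,-0.15,0.47,0,0.05],[0,0,0,-0.15,0.47,0,0.05],[0,0,0,-0.15,0.47,0,0.05]]]'
```

```text
clock: 7.45
tcp_pos: [0.4999, -0.1855, 0.3906]
tool_rot: [-179.9, 0.1, 14.6]
wrist_force: [0.7, 1.0, -0.4]
opening: 0.0572
grasp_force: 30.0
clock: 8.45
tcp_pos: [0.4874, -0.4295, 0.3912]
tool_rot: [-179.9, 0.0, 14.6]
wrist_force: [0.0, -0.8, -1.2]
opening: 0.0569
grasp_force: 30.0
```

Centred over the mat. The foot should be about 170 mm above it, so I'll go down 160 mm first, then feel for contact.

Converted, 0.16 m / 0.5 = 0.32, 0.152 m / 0.5 = 0.304.

```bash
python3 shift.py '[[[0,0,0,0,0,0.04,0.05],[0,0,0,0,0,0.1,0.05],[0,0,0,0,0,0.17,0.05],[0,0,0,0,0,0.23,0.05],[0,0,0,0,0,0.276,0.05],[0,0,0,0,0,0.304,0.05],[0,0,0,0,0,0.32,0.05],[0,0,0,0,0,0.32,0.05],[0,0,0,0,0,0.32,0.05]]]'; python3 - <<'E'
from cell import robot, order, read_camera, observe
from h import *
c=read_camera("scene");d=read_camera("side")
cv2.imwrite("pics/p1.png",np.hstack([cv2.resize(c["image"][100:205,285:385],(400,420),interpolation=2),cv2.resize(d["image"][150:255,290:390],(400,420),interpolation=2)]))
E
```

```text
clock: 9.35
tcp_pos: [0.4874, -0.4302, 0.2329]
tool_rot: [179.9, -0.0, 14.6]
wrist_force: [-0.6, -0.4, -0.3]
opening: 0.057
grasp_force: 30.0
```

View pics/p1.png

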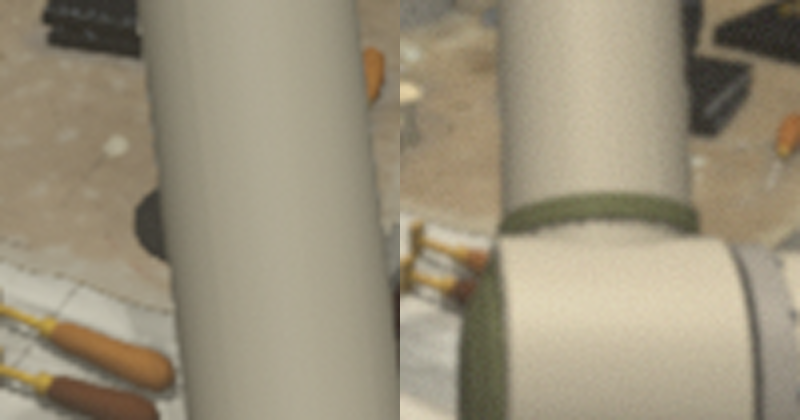

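Both fixed cameras are blocked by the arm, with only the mat's edge visible at the left. I'll feel down by force; contact is expected at TCP z of about 0.220.

Converted, 0.01 m / 0.5 = 0.02, 0.009 m / 0.5 = 0.018.

```bash
python3 shift.py '[[[0,0,0,0,0,0.006,0.05],[0,0,0,0,0,0.012,0.05],[0,0,0,0,0,0.018,0.05],[0,0,0,0,0,0.02,0.05],[0,0,0,0,0,0.02,0.05],[0,0,0,0,0,0.02,0.05]]]'; for i in 1 2; do python3 shift.py '[[[0,0,0,0,0,0.002,0.05],[0,0,0,0,0,0.002,0.05]]]' | grep -E 'tcp|force'; done
```

```text
clock: 10.05
tcp_pos: [0.4871, -0.4302, 0.2218]
tool_rot: [180.0, -0.0, 14.6]
wrist_force: [-0.7, 0.2, 0.4]
opening: 0.0572
grasp_force: 30.0
tcp_pos: [0.4871, -0.4301, 0.2206]
wrist_force: [0.2, -0.5, 0.1]
grasp_force: 30.0
tcp_pos: [0.4872, -0.4301, 0.2203]
wrist_force: [-0.6, 0.8, 4.9]
grasp_force: 30.0
```

Contact came at 0.220 with 4.9 N, as predicted. I'll release gradually and retreat straight up.

Converted, -0.18 m / 0.5 = -0.36, -0.17 m / 0.5 = -0.34.

```bash
python3 shift.py '[[[0,0,0,0,0,0,0.058],[0,0,0,0,0,0,0.06],[0,0,0,0,0,0,0.064],[0,0,0,0,0,0,0.07],[0,0,0,0,0,0,0.08],[0,0,0,0,0,0,0.088],[0,0,0,0,0,0,0.088]]]' && python3 shift.py '[[[0,0,0,0,0,-0.02,0.088],[0,0,0,0,0,-0.06,0.088],[0,0,0,0,0,-0.12,0.088],[0,0,0,0,0,-0.2,0.088],[0,0,0,0,0,-0.28,0.088],[0,0,0,0,0,-0.34,0.088],[0,0,0,-0.08,0,-0.36,0.088],[0,0,0,-0.16,0,-0.36,0.088],[0,0,0,-0.16,0,-0.36,0.088],[0,0,0,-0.16,0,-0.36,0.088]]]'; python3 - <<'E'
from cell import robot, order, read_camera, observe
from h import *
w=read_camera("wrist");c=read_camera("scene")
cv2.imwrite("pics/f1.png",np.hstack([cv2.resize(w["image"],(480,360)),cv2.resize(c["image"][230:340,140:238],(320,360))]))
for z in (.0085,.0785): print(proj(w,[.4872,-.430,z])*480/560)
E
```

```text
clock: 11.15
tcp_pos: [0.4871, -0.4301, 0.2197]
tool_rot: [-180.0, 0.0, 14.6]
wrist_force: [0.2, -0.7, -0.3]
opening: 0.0879
grasp_force: 0.0
clock: 12.15
tcp_pos: [0.4093, -0.4504, 0.4006]
tool_rot: [179.9, -0.0, 14.5]
wrist_force: [0.2, 0.4, 0.8]
opening: 0.0882
grasp_force: 0.0
[240.62143345  92.84883573]
[240.53206385  93.55263292]
```

View pics/f1.png

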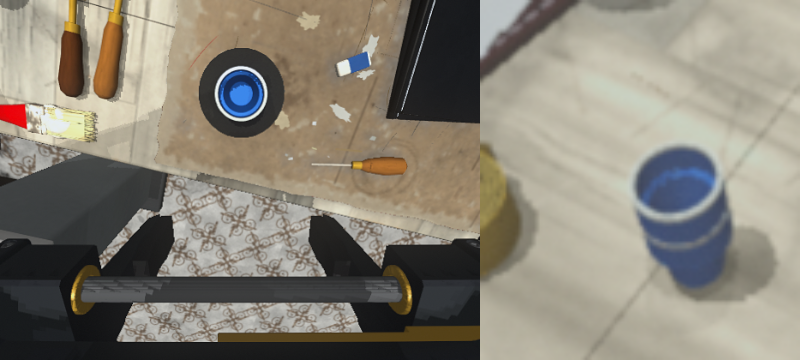

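The cup stands upright at (241,93), concentric with the mat, and the two-cup stack is still nested where it was (right crop). The gripper is well clear, so I'm handing in.

```bash
python3 -c "
from cell import robot, order, read_camera, observe
print(order.sign_off())"
```

```text
the job is handed in; nothing more can be done
None
```

The top blue cup now stands upright at the middle of the rubber mat, set down gently, with the other two still nested in place; the job was handed in at about 12 s on the robot's clock, and the judge's verdict was not shown.

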